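# Turn the back-to-front cutlery case in its drying sleeve

## Robot

A 6-joint arm with a two-finger parallel gripper is mounted at the origin on the work surface. World frame = base frame: x ahead of the robot, y to its left, z up, the work surface at z = 0. Lengths are in mm, angles in degrees, forces in N, time in s.
With the tool pointing down it reaches from about 350 to 850 mm from the base axis. Payload 8.1 kg.
Tool frame: the origin (TCP) lies midway between the tips of the shut fingers; the grasp point (between the pads) lies 19 mm behind it; z points along the fingers, y is the line along which they close (so a half turn about z gives the same grasp; the last joint's range is limited). The gripper opens to 85 mm and grips with 20 to 120 N. Pads are 22 mm wide; open, the fingers measure 114 mm over their backs; the gripper's body (76 mm by 85 mm) begins 54 mm behind the grasp point. The pads swing forward as they close: fully open they stand 13 mm farther back than shut.
Start: joints at [62.601, 7.471, 85.268, -0, 87.261, -4.893], TCP at [229.645, 554.318, 231.292] pointing down, gripper open.
Joint ranges: [-169.43, 169.43], [-51.17, 129.36], [1.28, 143.12], [-76.62, 256.62], [0, 156.53], [-152.29, 152.29]. Speed limits (degrees/s): [136.94, 136.94, 159.86, 180, 180, 180].

## Interface

Orientations are given as [roll, pitch, yaw] about the fixed x, y, z axes, in that order (R = Rz(yaw) Ry(pitch) Rx(roll)).
In Python, from bench import r gives the robot as it stands. The module is installed in compiled form; this text tells all that it offers.
- The arm moves only by the tool jog_arm, never from a script. Its argument "rows" is a list of rows, each a list of 2 entries, a list of its own where there are three numbers: the shift along the tool's x, y, z in mm, then the turn, a rotation vector about the tool's x, y, z in rad. A call has 1 to 10 rows; each row is the pose to reach, as a shift and turn from the pose commanded when the call began, along the tool's axes at that moment; what a row does not reach only later rows make up. A row lasts 1/10 s, in which the tool goes at most 50 mm and 8.59 degrees, less where a joint would pass 70% of its speed; a pose out of reach is approached as far as the arm can. A call with a gripper value outside its range is refused whole. "grip" is the finger opening in mm, from 0 to 85.4, set as the call begins (left out, the last holds). The fingers move at their own pace and stop on an object; "force" is the grip in N (left out, the last holds). Time passes only in rows, so rows that repeat a pose let the fingers close. It gives the time, the measured TCP pose, the force, the opening and the grip force at its end, in the units of the state.
- r.sense(): the state, without advancing time (a new reading comes with each control period).
- r.snapshot(name): name is "side" or "top" or "wrist"; returns (picture, depth): 480x640x3 uint8, blue, green, red; 480x640 float32, mm along the optical axis (not along the pixel's ray), 0 where there is no reading.
- r.camera_params(name): a dict with "fx", "fy", "cx", "cy" (pixels), "pose" (4x4, takes a point from camera to world coordinates); the wrist camera has in their place "tool_from_camera" (4x4, takes a point from camera to tool coordinates, whose origin is the TCP and whose axes are the flange's). Camera axes: x right, y down, z forward; pixel columns grow to the right and rows downward; lengths in mm; the calibration is good to about 2 mm. A picture is of the moment at which its call begins: read the wrist's pose just before it. camera_params takes no time and is no camera call.
- r.hand_in(): hands the job in; it is judged then, once.
The state is a dict: "time": time; "joint_pos": joint angles; "qd": joint speeds; "joint_efforts": joint torques, N m; "tool_pos": TCP position; "tcp_rot": TCP orientation; "ft_force": force on the tool from outside, world axes, zero at the start; "wrist_torque": the same for the moment, N m; "finger_gap": finger opening in mm; "grip_force": force on a finger pad.
Only numpy, scipy, OpenCV 4.12 (cv2) and the standard library are available. Lean on these libraries where they do the work, as an engineer would, in place of code of your own. Each camera call takes 0.05 s, during which the arm holds its last target. There are 200 camera calls.

## Task

The orange cutlery case has been put into its upright steel sleeve back to front, so its cream vented face is hidden against the closed wall. Lift it out of the top, turn it half round, and lower it fully home in the same sleeve, without dropping it in, so that the cream vented face shows through the sleeve's window (the side with the drip tongue). Leave the blue case as it is.

Things in the scene. Friction and masses are not known exactly. Their poses are not given: they have to be found in the camera images.
- orange_case_mid (a point): Centre (half-way up) of the orange cutlery case, a rigid plastic box standing upright, 30 mm thick (its x), 54 wide (its y), 150 tall (its z, up), about 0.15 kg. Its -x face is cream with eight dark vent slots; the top is cream along that side too. It stands with 3 mm play a side in its sleeve, its upper 76 mm above the rim. At the start it is turned half round relative to its sleeve.
- orange_case_vents (a point): The middle of the orange case's cream vented face: 15 mm from the case's centre along the case's -x; same axes as the case.
- orange_sleeve_mouth (a point): Centre of the mouth of the orange case's sleeve, at its rim, 80 mm above the counter. Steel, fixed, z up; cavity 36 mm (x) by 60 (y), floor 74 mm below this point: a seated case's centre is 1 mm above it. Walls 3 mm; the top 8 mm flare outwards as a funnel, outside about 57 by 81 mm. The window and a low drip tongue with a black pad at its foot are on the -x side; the +x wall is closed.
- blue_case_mid (a point): Centre (half-way up) of the blue cutlery case, the same size as the orange one, standing the right way round in a sleeve of its own; not to be moved.
Not all that is in view belongs to the job. Of the things like the part that bears orange_case_mid, leave any that is yellow; of the rest the smaller one is meant.

How it is judged (in metres and radians):
On the way:
1. the orange case is lifted out of its sleeve (z of orange_case_mid in the frame of orange_sleeve_mouth above 0.07 m), for 0.1 s.
At the end, for the whole second after the job is handed in: The orange case is at rest back in its own sleeve, upright within 10 degrees, within 10 mm of fully home and 12 mm of centred, with its cream vented face on the window side (more than 8 mm to that side of the sleeve's middle) (x of orange_case_vents in the frame of orange_sleeve_mouth below -0.008 m and horizontal distance between orange_case_mid and orange_sleeve_mouth below 0.012 m and z of orange_case_mid in the frame of orange_sleeve_mouth below 0.011 m and angle between orange_case_mid's own z axis and vertical below 0.175 rad and linear speed of orange_case below 0.03 m/s); the robot touches nothing.
It fails at once if the orange case is let go (not touched by the fingers) more than 40 mm above its seat (z of orange_case_mid in the frame of orange_sleeve_mouth above 0.041 m and contact force between the fingers and orange_case below 0.05 N).
It fails at once if the blue case is moved by more than 20 mm (distance of blue_case_mid from where it was at the start of the episode above 0.02 m).
It also fails if it takes over 42 s, if anything falls off the work surface, if the arm or the gripper's body presses on something with over 40 N, if the wrist force passes 120 N, or if a joint passes its speed limit or range.

## Working session

There is one attempt and no reset: what is moved stays moved. The work goes in short steps, Python scripts to look and compute and a tool call to move; the robot and the scene stay as the last step left them, time stands still between calls to the robot, and variables do not carry over. Pictures are saved under pics/ and viewed, at most 10 in all, crops included, and the job is handed in when it is done.

Besides the shell and the picture viewer there is one more tool, called by a JSON object that holds its "fn" and its "kwargs", one argument or row to a line. jog_arm: Moves the arm, as the interface text tells. Its arguments: {"type":"object","properties":{"rows":{"type":"array"},"grip":{"type":"number"},"force":{"type":"number"}},"required":["rows"]}

```bash
mkdir -p pics; python3 - <<'E'
from bench import r
import cv2,numpy as np
print(r.sense())
for n in("side","top"):
    p,d=r.snapshot(n);cv2.imwrite(f"pics/{n}.png",p);np.save(f"pics/{n}.npy",d)
    c=r.camera_params(n);print(n,c)
print(r.camera_params("wrist"))
E
```

```text
{'time': 0.0, 'joint_pos': array([ 6.26016876e+01,  7.51281010e+00,  8.53297044e+01,  9.95059667e-05,
        8.72633533e+01, -4.89360037e+00]), 'qd': array([ 0.08008613,  0.10719955, -0.01513903, -0.01423682, -0.02503747,
        0.06033239]), 'joint_efforts': array([ 1.93212843e-03, -5.69387090e+01, -5.00571048e+01,  2.41447460e-04,
        1.43238658e-02, -5.85193334e-05]), 'tool_pos': array([229.38097   , 553.81637932, 230.26433456]), 'tcp_rot': array([-1.79894527e+02, -9.13013716e-03,  1.57495275e+02]), 'ft_force': array([ 0.25451683, -0.1823656 , -0.59669958]), 'wrist_torque': array([-0.02972003, -0.00518843, -0.00726425]), 'grip_force': 0.0, 'finger_gap': 85.8494347168802}
side {'fx': 451.1178440521414, 'fy': 451.1178440521414, 'cx': 307.67093633698045, 'cy': 236.61045730383756, 'pose': array([[ 8.95957281e-01, -2.41100578e-01,  3.73002765e-01,
         2.65092732e+02],
       [-4.43588535e-01, -4.43917284e-01,  7.78567054e-01,
        -5.04374415e+02],
       [-2.21305919e-02, -8.63022570e-01, -5.04680374e-01,
         4.29286351e+02],
       [ 0.00000000e+00,  0.00000000e+00
[... 268 characters left out ...]
01, -2.18042092e-02, -1.01757486e-02,
         1.02169831e+01],
       [ 1.15982707e-02, -6.61400437e-02, -9.97742940e-01,
         9.57506147e+02],
       [ 0.00000000e+00,  0.00000000e+00,  0.00000000e+00,
         1.00000000e+00]])}
{'fx': 417.0221165143565, 'fy': 417.0221165143565, 'cx': 325.26764934022316, 'cy': 233.35096412374895, 'tool_from_camera': array([[ 1.14530396e-03, -9.53672891e-01, -3.00843324e-01,
         7.76312215e+01],
       [ 9.99999343e-01,  1.07969954e-03,  3.84329713e-04,
         5.70659981e-01],
       [-4.17044289e-05, -3.00843567e-01,  9.53673501e-01,
        -1.42486503e+02],
       [ 0.00000000e+00,  0.00000000e+00,  0.00000000e+00,
         1.00000000e+00]])}
```

View pics/side.png

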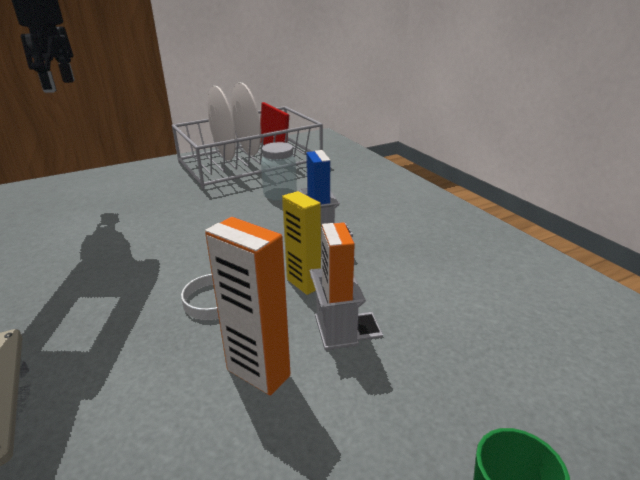

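View pics/top.png

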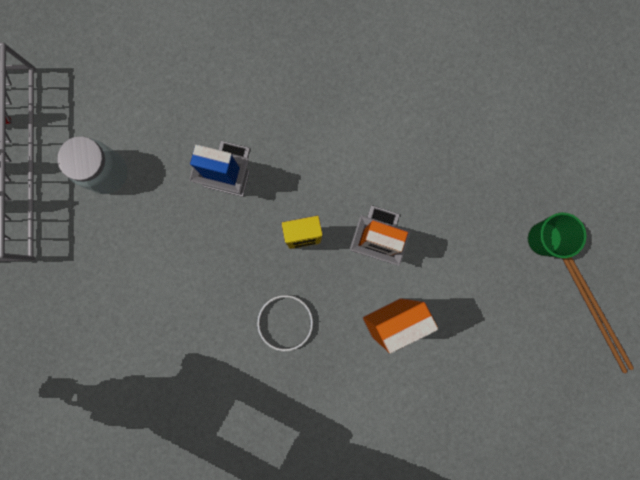

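The side view shows a large orange decoy at (250,300) and the orange case in its sleeve at (340,270), with a yellow case beside it. In the top view the target's top is at about (385,236), its drip pad is at (383,215), and its cream side faces away from the pad.

```bash
python3 - <<'E'
import cv2,numpy as np
a=cv2.imread("pics/top.png")[195:275,340:430];b=cv2.imread("pics/side.png")[215:355,300:395]
a=cv2.resize(a,(450,400),interpolation=2);b=cv2.resize(b,(345,508),interpolation=2)
c=np.zeros((520,800,3),np.uint8);c[:400,:450]=a;c[:508,455:800]=b
cv2.imwrite("pics/crop.png",c)
d=np.load("pics/top.npy");print(d[225:252:3,366:408:4])
E
```

```text
[[901.7832  811.07056 806.6963  807.8146  805.27795 807.1177  884.1721
  960.4321    0.      966.0165  964.2712 ]
 [865.9832  807.58234 807.9842  806.662   806.1308  809.0269  808.1754
  809.6415  882.69403 885.21954 966.13257]
 [843.0941  804.18146 807.2904  808.3971  807.29456 805.29535 805.47906
  807.32025 809.7538  809.95874 807.1109 ]
 [818.6613  806.2441  804.31616 803.9579  806.06946 805.58374 807.20776
  806.83124 807.53186 806.4873  806.1516 ]
 [806.56116 808.24567 804.89685 801.52386 806.30853 806.914   803.36835
  806.76965 804.034   806.0668  806.68774]
 [812.925   805.61676 807.6952  805.49945 804.98627 805.5443  804.24725
  804.2014  803.6456  807.9305  879.5775 ]
 [845.85315 826.4365  810.3866  807.2303  806.5188  807.15485 806.5396
  804.1634  806.1138  806.50977 881.3657 ]
 [894.41644 870.6614  849.6405  828.60986 814.1616  806.51355 804.5707
  806.20654 806.1512  806.654   964.4951 ]
 [888.2832  918.49927 894.0371  875.01196 850.47565 836.1548  816.45496
  805.0154  803.97314 807.58997 962.2515 ]]
```

View pics/crop.png

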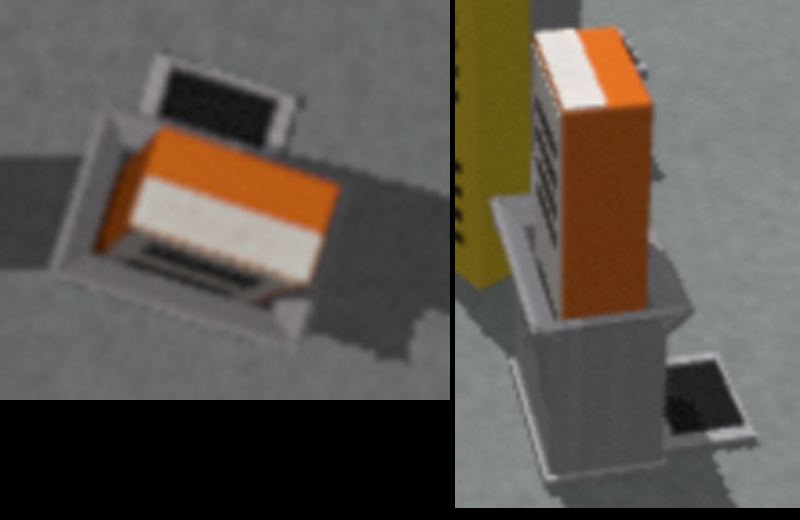

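The crop shows the case's cream half on the closed-wall side, away from the tongue. The top-face corners are at about (372,220), (408,232), (401.5,252) and (366.5,241) in the top view. I also read them in the side view, along with three rim corners in each view.

```bash
cat > h.py <<'E'
import numpy as np
from scipy.spatial.transform import Rotation as Ro
def ray(c,P,uv):
    d=np.array([(uv[0]-c["cx"])/c["fx"],(uv[1]-c["cy"])/c["fy"],1]);return P[:3,3],P[:3,:3]@d
def plane(c,P,uv,z):
    o,d=ray(c,P,uv);return o+d*(z-o[2])/d[2]
def tri(rays):
    A=0;b=0
    for o,d in rays:
        d=d/np.linalg.norm(d);M=np.eye(3)-np.outer(d,d);A=A+M;b=b+M@o
    x=np.linalg.solve(A,b);res=[np.linalg.norm(np.cross(x-o,d/np.linalg.norm(d))) for o,d in rays];return x,res
def T(s):
    M=np.eye(4);M[:3,:3]=Ro.from_euler("xyz",s["tcp_rot"],degrees=True).as_matrix();M[:3,3]=s["tool_pos"];return M
E
python3 - <<'E'
from bench import r
from h import *
np.set_printoptions(precision=1,suppress=True)
t=r.camera_params("top");s=r.camera_params("side")
ft=lambda p:(340+p[0]/5-.4,195+p[1]/5-.4)
fs=lambda p:(300+(p[0]-455)/3.63-.36,215+p[1]/3.63-.36)
# order: far-left? corresponds by colour: orange/yellow-side, orange/right, cream/right, cream/left
top=[(160,127),(340,186),(308,285),(132,230)]; side=[(615,28),(652,104),(563,108),(535,32)]
X=[]
for a,b in zip(top,side):
    x,e=tri([ray(t,t["pose"],ft(a)),ray(s,s["pose"],fs(b))]);X.append(x);print(x,e)
X=np.array(X);print("top c",X.mean(0), "yaw y-dir",np.degrees(np.arctan2(*((X[0]+X[3]-X[1]-X[2])[:2][::-1]))))
Y=[]
for a,b in zip([(50,270),(295,348)],[(492,197),(533,332)]):
    x,e=tri([ray(t,t["pose"],ft(a)),ray(s,s["pose"],fs(b))]);Y.append(x);print("rim",x,e)
Rt=[plane(t,t["pose"],ft(a),80) for a in [(108,105),(50,270),(295,348)]];print("rimtop",Rt,"c",(Rt[0]+Rt[2])/2)
print("tcp",r.sense()["tool_pos"])
E
```

```text
[523.1 -71.8 155.6] [np.float64(0.25718395431844604), np.float64(0.2571839543185284)]
[ 507.5 -122.4  156.1] [np.float64(0.10950303721861991), np.float64(0.10950303721861299)]
[ 479.6 -113.6  157.9] [np.float64(0.2910494975546505), np.float64(0.2910494975545503)]
[494.6 -64.6 157.9] [np.float64(1.05354392458214), np.float64(1.0535439245822786)]
top c [501.2 -93.1 156.9] yaw y-dir 72.89175074763752
rim [486.6 -46.4  80.8] [np.float64(0.10470348319654009), np.float64(0.10470348319658931)]
rim [ 464.4 -121.8   78.9] [np.float64(0.23768968256754752), np.float64(0.23768968256753834)]
rimtop [array([537.9, -63.4,  80. ]), array([486.8, -46.5,  80. ]), array([ 464.6, -121.7,   80. ])] c [501.2 -92.6  80. ]
tcp [229.4 553.9 230.3]
```

```bash
python3 - <<'E'
from bench import r
from h import *
np.set_printoptions(precision=0,suppress=True)
t=r.camera_params("top");d=np.load("pics/top.npy")
for n,u,v in [("decoy",400,325),("dec",395,305),("dec2",430,323),("dec3",372,318),("yel",302,229),("yelR",319,228),("case",386,236)]:
    o,k=ray(t,t["pose"],(u,v));print(n,o+k*np.median(d[v-2:v+3,u-2:u+3]))
M=T(r.sense());print(M[:3,:3].T@(np.array([501.2,-93,230])-M[:3,3]))
E
```

```text
decoy [ 381. -106.  201.]
dec [ 402. -118.   76.]
dec2 [ 384. -145.  202.]
dec3 [383. -81.  94.]
yel [509.  26. 149.]
yelR [511.   2. 148.]
case [501. -92. 156.]
[-499. -494.    1.]
```

{"fn": "jog_arm", "kwargs": {
  "rows": [
    [[0,0,-50],[0,0,0]],
    [[-250,-247,-80],[0,0,-0.05]],
    [[-250,-247,-80],[0,0,-0.05]],
    [[-500,-494,-80],[0,0,-0.096]],
    [[-500,-494,-80],[0,0,-0.096]],
    [[-500,-494,-80],[0,0,-0.096]],
    [[-500,-494,-80],[0,0,-0.096]],
    [[-500,-494,-80],[0,0,-0.096]],
    [[-500,-494,-80],[0,0,-0.096]],
    [[-500,-494,-80],[0,0,-0.096]]
  ],
  "grip": 85,
  "force": 50
}}

```text
time: 1.1
tool_pos: [404.2, 138.2, 302.2]
tcp_rot: [180.0, 0.0, 163.0]
ft_force: [1.0, -0.1, 0.1]
finger_gap: 84.5
grip_force: 0.0
```

{"fn": "jog_arm", "kwargs": {
  "rows": [
    [[-150,-180,0],[0,0,0]],
    [[-150,-180,0],[0,0,0]],
    [[-150,-180,0],[0,0,0]],
    [[-150,-180,0],[0,0,0]],
    [[-150,-180,0],[0,0,0]],
    [[-150,-180,0],[0,0,0]],
    [[-150,-180,0],[0,0,0]],
    [[-150,-180,0],[0,0,0]]
  ]
}}

```text
time: 1.9
tool_pos: [494.6, -75.1, 302.0]
tcp_rot: [180.0, -0.0, 163.0]
ft_force: [-0.7, 0.8, 0.2]
finger_gap: 84.7
grip_force: 0.0
```

```bash
python3 - <<'E'
from bench import r
from h import *
import cv2
s=r.sense();p,d=r.snapshot("wrist");cv2.imwrite("pics/w1.png",p);np.save("pics/w1.npy",d);np.save("pics/w1T.npy",T(s))
print(s["tool_pos"],s["tcp_rot"],s["joint_pos"])
E
```

```text
[494.55417514 -75.0584677  302.00237343] [ 1.79982002e+02 -4.29540890e-02  1.63027785e+02] [-1.45192754e+01 -9.15893716e+00  9.44222749e+01  1.98894896e-02
  9.47788064e+01 -8.75454042e+01]
```

View pics/w1.png

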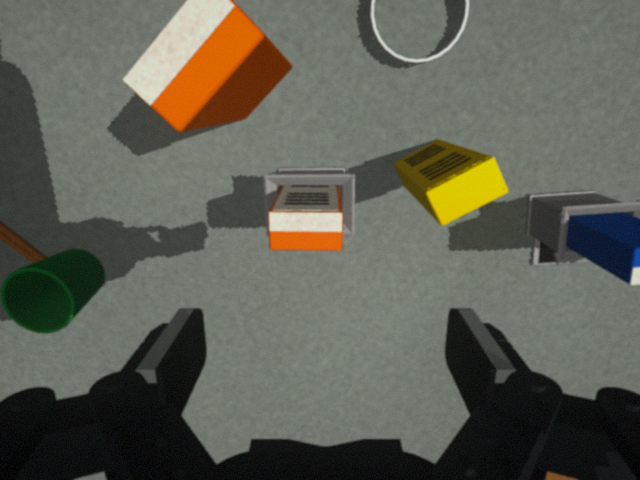

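The wrist view shows the case top with corners (269,209), (344,209), (343,250) and (270,250). The rim's far corners are at (265,175) and (354,174), and the case is well aligned with the tool.

```bash
python3 - <<'E'
from bench import r
from h import *
np.set_printoptions(precision=1,suppress=True)
w=r.camera_params("wrist");M=np.load("pics/w1T.npy");P=M@w["tool_from_camera"]
d=np.load("pics/w1.npy");o,k=ray(w,P,(306,236));print("depth",o+k*np.median(d[225:247,280:335]))
X=np.array([plane(w,P,p,155.5) for p in [(269,209),(344,209),(343,250),(270,250)]]);print(X,X.mean(0))
R=np.array([plane(w,P,p,80) for p in [(265,175.5),(354,174.5)]]);print("rim",R)
a=X[1]+X[2]-X[0]-X[3];print("ang",np.degrees(np.arctan2(a[1],a[0])));a=R[1]-R[0];print(np.degrees(np.arctan2(a[1],a[0])))
c=X.mean(0);print("tool shift",M[:3,:3].T@(np.array([c[0],c[1],112])-M[:3,3]))
E
```

```text
depth [505.4 -92.2 156.1]
[[ 478.6 -111.3  155.5]
 [ 494.1  -60.1  155.5]
 [ 523.8  -69.5  155.5]
 [ 508.1 -120.9  155.5]] [501.2 -90.5 155.5]
rim [[ 464.1 -120.3   80. ]
 [ 486.   -45.3   80. ]]
ang 73.08785791272297
73.73670508115256
tool shift [-10.9 -12.9 190. ]
```

{"fn": "jog_arm", "kwargs": {
  "rows": [
    [[-11,-13.5,30],[0,0,0]],
    [[-11,-13.5,70],[0,0,0]],
    [[-11,-13.5,100],[0,0,0]],
    [[-11,-13.5,125],[0,0,0]],
    [[-11,-13.5,145],[0,0,0]],
    [[-11,-13.5,160],[0,0,0]],
    [[-11,-13.5,175],[0,0,0]],
    [[-11,-13.5,185],[0,0,0]],
    [[-11,-13.5,190],[0,0,0]],
    [[-11,-13.5,190],[0,0,0]]
  ]
}}

```text
time: 2.95
tool_pos: [501.3, -91.8, 111.9]
tcp_rot: [180.0, -0.0, 163.0]
ft_force: [0.4, 0.6, 0.8]
finger_gap: 85.2
grip_force: 0.0
```

{"fn": "jog_arm", "kwargs": {
  "rows": [
    [[0,0,0],[0,0,0]],
    [[0,0,0],[0,0,0]],
    [[0,0,0],[0,0,0]],
    [[0,0,0],[0,0,0]],
    [[0,0,0],[0,0,0]],
    [[0,0,0],[0,0,0]],
    [[0,0,0],[0,0,0]],
    [[0,0,0],[0,0,0]]
  ],
  "grip": 40,
  "force": 50
}}

```text
time: 3.75
tool_pos: [502.3, -92.3, 113.4]
tcp_rot: [-180.0, 0.1, 163.0]
ft_force: [1.2, -0.9, 6.0]
finger_gap: 53.6
grip_force: 53.1
```

{"fn": "jog_arm", "kwargs": {
  "rows": [
    [[0,0,-5],[0,0,0]],
    [[0,0,-15],[0,0,0]],
    [[0,0,-30],[0,0,0]],
    [[0,0,-45],[0,0,0]],
    [[0,0,-60],[0,0,0]],
    [[0,0,-75],[0,0,0]],
    [[0,0,-90],[0,0,0]],
    [[0,0,-105],[0,0,0]],
    [[0,0,-115],[0,0,0]],
    [[0,0,-115],[0,0,0]]
  ]
}}

```text
time: 4.75
tool_pos: [502.5, -92.3, 229.4]
tcp_rot: [180.0, 0.2, 163.0]
ft_force: [0.4, -0.2, -1.2]
finger_gap: 53.6
grip_force: 52.6
```

```bash
python3 - <<'E'
from bench import r
from h import *
import cv2
s=r.sense();p,d=r.snapshot("wrist");np.save("pics/w2.npy",d);np.save("pics/w2T.npy",T(s))
q,_=r.snapshot("side");cv2.imwrite("pics/w2.png",np.hstack([cv2.resize(p,(400,300)),cv2.resize(q[60:360,150:550],(400,300))]))
print(s)
E
```

```text
{'time': 4.75, 'joint_pos': array([-1.61585501e+01, -6.57688885e+00,  9.95835963e+01, -5.52625688e-04,
        8.68118180e+01, -8.91539075e+01]), 'qd': array([-0.04980767,  1.05194083,  1.96354534,  0.14429195, -1.58653733,
       -0.03838049]), 'joint_efforts': array([ 1.85388856e-02, -4.45146847e+01, -5.05121183e+01, -1.49027248e-03,
        4.51203380e-01, -9.84733575e-07]), 'tool_pos': array([502.455177  , -92.2804546 , 229.43018428]), 'tcp_rot': array([179.99787204,   0.18146296, 162.99538389]), 'ft_force': array([ 0.38828739, -0.17055035, -1.18481109]), 'wrist_torque': array([ 0.00527531, -0.01181869,  0.01962735]), 'grip_force': 52.63067185878754, 'finger_gap': 53.63509482315179}
```

View pics/w2.png

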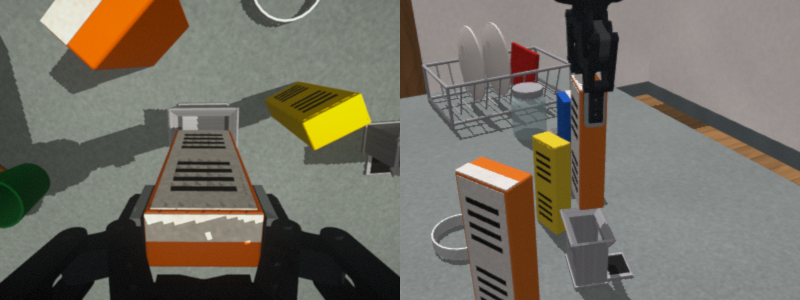

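The case is held clear, hanging straight: its cream vented face points to the camera, and the sleeve mouth is visible below at about (200,115) in the left half. I'll measure the cream face and the rim from this view.

```bash
python3 - <<'E'
from bench import r
from h import *
np.set_printoptions(precision=2,suppress=True)
w=r.camera_params("wrist");C=w["tool_from_camera"];M=np.load("pics/w2T.npy");d=np.load("pics/w2.npy")
v,u=np.mgrid[225:325:2,290:352:2];z=d[v,u];ok=z>0
c=np.stack([(u-w["cx"])/w["fx"]*z,(v-w["cy"])/w["fy"]*z,z],-1)[ok]
p=c@C[:3,:3].T+C[:3,3]
A=np.c_[p[:,1:],np.ones(len(p))];k,*_=np.linalg.lstsq(A,p[:,0],rcond=None)
k,*_=np.linalg.lstsq(A[abs(A@k-p[:,0])<4],p[abs(A@k-p[:,0])<4,0],rcond=None)
print("x = a*y+b*z+c",k,"at z=-19+0,+100",k[2]-19*k[1],k[2]+100*k[1])
E
```

```text
x = a*y+b*z+c [-0.01  0.   15.98] at z=-19+0,+100 15.963218420940818 16.03991697715489
```

{"fn": "jog_arm", "kwargs": {
  "rows": [
    [[0,0,-5],[0,0,0.08]],
    [[0,0,-10],[0,0,0.2]],
    [[0,0,-10],[0,0,0.32]],
    [[0,0,-10],[0,0,0.44]],
    [[0,0,-10],[0,0,0.56]],
    [[0,0,-10],[0,0,0.68]],
    [[0,0,-10],[0,0,0.8]],
    [[0,0,-10],[0,0,0.92]],
    [[0,0,-10],[0,0,1.0472]],
    [[0,0,-10],[0,0,1.0472]]
  ]
}}

```text
time: 5.85
tool_pos: [500.8, -91.8, 235.9]
tcp_rot: [-179.9, -0.1, 102.9]
ft_force: [-0.0, -0.2, -1.5]
finger_gap: 53.7
grip_force: 52.5
```

{"fn": "jog_arm", "kwargs": {
  "rows": [
    [[0,0,0],[0,0,0.1]],
    [[0,0,0],[0,0,0.22]],
    [[0,0,0],[0,0,0.34]],
    [[0,0,0],[0,0,0.46]],
    [[0,0,0],[0,0,0.58]],
    [[0,0,0],[0,0,0.7]],
    [[0,0,0],[0,0,0.82]],
    [[0,0,0],[0,0,0.94]],
    [[0,0,0],[0,0,1.0472]],
    [[0,0,0],[0,0,1.0472]]
  ]
}}

```text
time: 6.85
tool_pos: [501.1, -91.9, 236.5]
tcp_rot: [-179.9, 0.0, 43.1]
ft_force: [0.9, 0.7, -1.3]
finger_gap: 53.5
grip_force: 52.5
```

{"fn": "jog_arm", "kwargs": {
  "rows": [
    [[0,0,0],[0,0,0.1]],
    [[0,0,0],[0,0,0.22]],
    [[0,0,0],[0,0,0.34]],
    [[0,0,0],[0,0,0.46]],
    [[0,0,0],[0,0,0.58]],
    [[0,0,0],[0,0,0.7]],
    [[0,0,0],[0,0,0.82]],
    [[0,0,0],[0,0,0.94]],
    [[0,0,0],[0,0,1.0385]],
    [[0,0,0],[0,0,1.0385]]
  ]
}}

```text
time: 7.85
tool_pos: [501.2, -91.9, 236.8]
tcp_rot: [180.0, 0.0, -16.3]
ft_force: [-0.7, -0.4, -0.9]
finger_gap: 53.3
grip_force: 52.5
```

{"fn": "jog_arm", "kwargs": {
  "rows": [
    [[-1,0,10],[0,0,0]],
    [[-1,0,22],[0,0,0]],
    [[-1,0,32],[0,0,0]],
    [[-1,0,40],[0,0,0]],
    [[-1,0,46],[0,0,0]],
    [[-1,0,52],[0,0,0]],
    [[-1,0,57],[0,0,0]],
    [[-1,0,62],[0,0,0]],
    [[-1,0,67],[0,0,0]],
    [[-1,0,70],[0,0,0]]
  ]
}}

```text
time: 8.85
tool_pos: [500.4, -91.7, 166.8]
tcp_rot: [180.0, 0.0, -16.5]
ft_force: [-0.2, 0.2, -1.7]
finger_gap: 53.7
grip_force: 52.6
```

```bash
python3 - <<'E'
from bench import r
import cv2,numpy as np
p,_=r.snapshot("wrist");q,_=r.snapshot("side")
cv2.imwrite("pics/w3.png",np.hstack([cv2.resize(p,(400,300)),cv2.resize(q[180:360,250:450],(400,360))[:300]]))
print(r.sense()["ft_force"])
E
```

```text
[-0.31481669  0.01906647 -1.40903165]
```

View pics/w3.png

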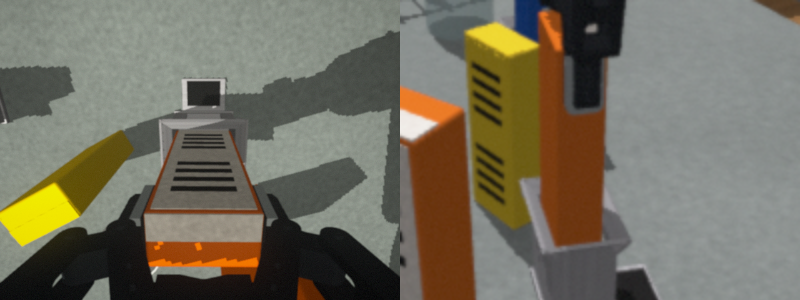

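The case is entering the mouth without contact. The cream face is on the tongue side (pad at (203,93) in the left half) and centred between the rim sides. I'll lower on.

{"fn": "jog_arm", "kwargs": {
  "rows": [
    [[0,0,5],[0,0,0]],
    [[0,0,10],[0,0,0]],
    [[0,0,15],[0,0,0]],
    [[0,0,20],[0,0,0]],
    [[0,0,25],[0,0,0]],
    [[0,0,30],[0,0,0]],
    [[0,0,35],[0,0,0]],
    [[0,0,40],[0,0,0]],
    [[0,0,44],[0,0,0]],
    [[0,0,46],[0,0,0]]
  ]
}}

```text
time: 9.95
tool_pos: [500.3, -91.6, 120.7]
tcp_rot: [180.0, 0.0, -16.5]
ft_force: [0.2, 0.2, -0.6]
finger_gap: 53.5
grip_force: 52.6
```

{"fn": "jog_arm", "kwargs": {
  "rows": [
    [[0,0,2],[0,0,0]],
    [[0,0,4],[0,0,0]],
    [[0,0,5],[0,0,0]],
    [[0,0,6],[0,0,0]],
    [[0,0,7],[0,0,0]],
    [[0,0,7],[0,0,0]]
  ]
}}

```text
time: 10.55
tool_pos: [500.5, -91.7, 114.2]
tcp_rot: [180.0, 0.0, -16.5]
ft_force: [-0.1, 0.3, -1.4]
finger_gap: 53.4
grip_force: 52.6
```

{"fn": "jog_arm", "kwargs": {
  "rows": [
    [[0,0,0.5],[0,0,0]],
    [[0,0,1],[0,0,0]],
    [[0,0,1.5],[0,0,0]],
    [[0,0,1.5],[0,0,0]],
    [[0,0,1.5],[0,0,0]]
  ]
}}

```text
time: 11.05
tool_pos: [500.8, -91.8, 113.4]
tcp_rot: [-180.0, -0.0, -16.5]
ft_force: [-1.6, 1.2, 5.8]
finger_gap: 53.6
grip_force: 53.3
```

Floor contact came at the same height as the original grasp, so the case is seated. Releasing.

{"fn": "jog_arm", "kwargs": {
  "rows": [
    [[0,0,0],[0,0,0]],
    [[0,0,0],[0,0,0]],
    [[0,0,0],[0,0,0]],
    [[0,0,0],[0,0,0]],
    [[0,0,0],[0,0,0]],
    [[0,0,0],[0,0,0]],
    [[0,0,0],[0,0,0]]
  ],
  "grip": 85
}}

```text
time: 11.75
tool_pos: [500.5, -91.7, 112.7]
tcp_rot: [-180.0, 0.0, -16.5]
ft_force: [0.2, 0.2, -0.4]
finger_gap: 85.1
grip_force: 0.0
```

{"fn": "jog_arm", "kwargs": {
  "rows": [
    [[0,0,-8],[0,0,0]],
    [[0,0,-20],[0,0,0]],
    [[0,0,-40],[0,0,0]],
    [[0,0,-60],[0,0,0]],
    [[0,0,-80],[0,0,0]],
    [[0,0,-110],[0,0,0]],
    [[0,0,-140],[0,0,0]],
    [[0,0,-170],[0,0,0]],
    [[0,0,-170],[0,0,0]],
    [[0,0,-170],[0,0,0]]
  ]
}}

```text
time: 12.75
tool_pos: [501.2, -91.9, 284.7]
tcp_rot: [180.0, -0.2, -16.5]
ft_force: [0.2, 0.2, -0.8]
finger_gap: 85.0
grip_force: 0.0
```

```bash
python3 - <<'E'
from bench import r
from h import *
import cv2
np.set_printoptions(precision=1,suppress=True)
s=r.sense();p,d=r.snapshot("wrist");q,_=r.snapshot("side")
cv2.imwrite("pics/w4.png",np.hstack([cv2.resize(p,(400,300)),cv2.resize(q[180:360,250:450],(400,360))[:300]]))
w=r.camera_params("wrist");P=T(s)@w["tool_from_camera"]
v,u=np.mgrid[150:300,250:390];z=d[v,u]
c=np.stack([(u-w["cx"])/w["fx"]*z,(v-w["cy"])/w["fy"]*z,z],-1).reshape(-1,3)@P[:3,:3].T+P[:3,3]
t=c[(c[:,2]>148)&(c[:,2]<164)];print("top centre",cv2.minAreaRect(t[:,:2].astype(np.float32)),"z",np.median(t[:,2]),s["finger_gap"])
E
```

```text
top centre ((500.92559814453125, -91.07671356201172), (54.05607223510742, 30.920875549316406), 73.19390869140625) z 156.01613196179363 84.97741896134904
```

View pics/w4.png

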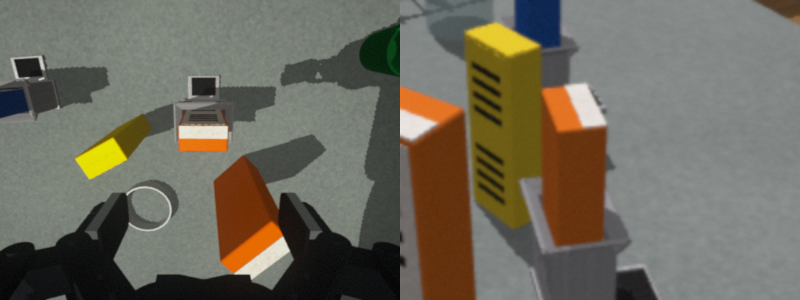

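The case stands fully home at the same top height as before (156 mm) with its cream face on the tongue side, and the fingers are clear.

```bash
python3 -c "
from bench import r
print(r.hand_in())"
```

```text
the job is handed in; nothing more can be done
None
```

The orange case was lifted out, turned half round and lowered fully home with its cream vented face on the window side; the blue case was left alone and the job is handed in (no verdict was returned).

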